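# Index the beaker changer one hole on

### The job

The place under the electrode is empty: press the finger-cup plunger of the sample changer in and, keeping it in, push the turntable round clockwise (seen from above) to the next hole, then let the plunger spring fully back up there, so that the next beaker stands locked under the electrode. Do it by pushing with the fingertips only: lift nothing, keep the beakers standing in their collars, do not touch the electrode, and leave the other things on the bench where they are.

Things in the scene. Friction and masses are not known exactly. Their poses are not given: they have to be found in the camera images.
- changer: manual sample changer, fixed: round white housing 300 mm across, grey index plate on top (32 mm high) with a circular slot (radius 125 mm, 10 mm wide) that widens to six 18 mm holes 60 degrees apart; on it a white turntable 176 mm across, top at 44 mm. Origin on the bench under the turntable's axis, z up, +x towards the electrode's post (12 mm across, 248 mm tall, 170 mm from the axis)
- table_axis (a point): point on the vertical axis of the turntable, on its top face, 44 mm above the bench
- turntable (a joint): angle of the turntable in rad, 0 at the start, growing clockwise seen from above; the next hole is at +1.047 (60 degrees). Unlocked, it turns with light friction (about 1 N at the plunger) and stays where it is left; locked, it has about 0.01 to 0.015 rad of play either way and gives a little when pushed hard
- plunger_cup (a point): middle of the floor of the plunger's black finger cup, at the end of a radial arm of the turntable, 125 mm from the axis, at the start 210 degrees anticlockwise from the changer's +x (robot's side). Floor 89 mm above the bench when up. Cup 52 mm across outside, 44 inside, rim 16 mm above the floor; it moves with the plunger and turntable: a closed fingertip in it both presses and pushes
- plunger (a joint): travel of the spring plunger in m: 0 up (locked in a hole), 0.012 fully in; it goes straight down, about 3.5 N at first, 7 N fully in. From 0.009 its tapered locking collar under the index plate is clear and the table can turn. Let go between holes it stays about 0.009 down and springs up at the next hole; let go within about 3.5 mm of a hole it pulls the table in
- electrode: glass electrode (12 mm across) with blue cap, hanging from an aluminium arm on the changer's post; fixed to the changer and fragile. The arm is 205 mm above the bench, the top of its lead 275 mm. Origin and axes as the changer's
- electrode_tip (a point): lower tip of the electrode, 60 mm from the turntable's axis towards the post, 113 mm above the bench, 13 mm above the beakers' rims
- beaker1: the next beaker: loose empty glass beaker 42 mm across, 56 mm tall, standing in a 12 mm high collar of the turntable, 60 mm from its axis and 60 degrees anticlockwise from the electrode. Origin in the middle of its underside (44 mm above the bench)
- beaker2: like beaker1, in the collar 120 degrees anticlockwise from the electrode
- beaker3: like beaker1, in the collar 180 degrees from the electrode
- beaker4: like beaker1, in the collar 240 degrees anticlockwise from the electrode; the collars under the electrode and at 300 degrees are empty
- spare_beaker: bystander: loose glass beaker 50 mm across, 70 mm tall, beside the changer; origin in the middle of its underside
- reagent_jar: bystander: brown screw-cap jar 48 mm across, 62 mm tall, beside the changer; origin in the middle of its underside
- spatula: bystander: steel lab spatula 165 mm long, 6 mm high, lying beside the changer along its x axis; origin under its middle
- wash_bottle: bystander: white bottle 62 mm across, 160 mm tall; origin in the middle of its underside
- tape_roll: bystander: roll of parcel tape 90 mm across, 48 mm high, lying flat; origin in the middle of its underside
- strip_tray: bystander: clear open tray 110 x 75 x 22 mm; origin in the middle of its underside
- weighing_dish: bystander: white dish 72 mm across, 22 mm high; origin in the middle of its underside
Things that resemble listed ones, but are neither listed nor needed, are in the scene too. What is shaped like the beaker1 but turquoise is not meant.

How it is judged:
By the outcome, as a careful person would: the job done as asked, in the order asked, and still so for the second after the job is handed in, with the robot touching nothing.
It also fails if it takes over 42 s, if anything falls off the work surface, if the arm or the gripper's body presses on something with over 40 N, if the wrist force passes 120 N, or if a joint passes its speed limit or range.

### The arm

A 7-joint arm with a two-finger parallel gripper is mounted at the origin on the work surface. World frame = base frame: x ahead of the robot, y to its left, z up, the work surface at z = 0. Lengths are in m, angles in rad, forces in N, time in s.
With the tool pointing down it reaches from about 0.425 to 0.875 m from the base axis. Payload 4.7 kg.
Tool frame: the origin (TCP) lies on the centre line of the jaws, within the pads' length; the fingertips stand 22 mm ahead of it and the grasp point (between the pads) lies 3 mm ahead of it (ctrl.tcp_to_tips is the z of the fingertips in the tool frame, in m); z points along the fingers, y is the direction in which the jaws open and shut (so a half turn about z gives the same grasp; the last joint's range is limited). The gripper opens to 87 mm and grips with 3 to 60 N. Pads are 19 mm wide; open, the fingers measure 117 mm over their backs; the gripper's body (75 mm by 190 mm) begins 51 mm behind the grasp point.
Start: joints at [1.181, 0.321, -0.07, 1.45, 0.023, 1.371, -0.057], TCP at [0.255, -0.598, 0.245] pointing down, gripper open.
Joint ranges: [-2.86, 2.86], [-0.3, 2.09], [-1.38, 1.24], [0.06, 2.45], [-1.56, 4.7], [0.09, 2.05], [-2.69, 2.69]. Speed limits (rad/s): [2.57, 2.57, 3.14, 3.14, 3.14, 3.14, 3.14].

### API

Orientations are given as a rotation vector (axis times angle).
In Python, from bench import ctrl, cams gives the robot as it stands.
- The arm moves only by the tool move_arm, never from a script. Its argument "deltas" is a list of rows, each an object with "linear": the shift along the tool's x, y, z as a fraction of full scale, a list of three; "turn": the turn, a rotation vector about the tool's x, y, z as a fraction of full scale, a list of three; "claw": the closure, from 0 (fully open) to 1 (shut). In form: [{"linear": [tx, ty, tz], "turn": [wx, wy, wz], "claw": claw}, ...]. A call has 1 to 20 rows; each row shifts and turns the commanded pose from where the row before left it, along the tool's axes as they then stand; what a row does not reach is not made up. Full scale, the value 1, is 0.03 m for a shift and 4 degrees for a turn. A row lasts 1/12 s, in which the tool goes at most 41.7 mm and 7.16 degrees, less where a joint would pass 70% of its speed; a pose out of reach is approached as far as the arm can. A call with a number of a shift or a turn outside -1 to 1 is refused whole. A call with a gripper value outside its range is refused whole. The fingers move at their own pace and stop on an object; "grip_force" is the grip in N (left out, the last holds). Time passes only in rows, so rows that do not move let the fingers close. It gives the time, the measured TCP pose, the force and the opening at its end, in the units of the state.
- ctrl.get_state(): the state, without advancing time (a new reading comes with each control period).
- cams.get_image(name): name is "side" or "top" or "wrist"; returns a dict with "image" (384x512x3 uint8, red, green, blue), "K" (3x3 intrinsics, pixels), "world_from_camera" (4x4, takes a point from camera to world coordinates); the wrist camera has in their place "tool_from_camera" (4x4, takes a point from camera to tool coordinates, whose origin is the TCP and whose axes are the flange's). Camera axes: x right, y down, z forward; pixel columns grow to the right and rows downward; lengths in m; the calibration is good to about 2 mm. A picture is of the moment at which its call begins: read the wrist's pose just before it. There is no depth.
- ctrl.close_job(): hands the job in, once; it reports no verdict.
The state is a dict: "time": time; "joint_positions": joint angles; "qd": joint speeds; "joint_torque": joint torques, N m; "position": TCP position; "tool_rot": TCP orientation; "ft_force": force on the tool from outside, world axes, zero at the start; "torque": the same for the moment, N m; "grip_width": opening from 0.0 (shut) to 1.0 (fully open).
Only numpy, scipy, OpenCV 4.12 (cv2) and the standard library are available. Lean on these libraries where they do the work, as an engineer would, in place of code of your own. Each camera call takes 0.05 s, during which the arm holds its last target. There are 200 camera calls.

## Working session

There is one attempt and no reset: what is moved stays moved. The work goes in short steps, Python scripts to look and compute and a tool call to move; the robot and the scene stay as the last step left them, time stands still between calls to the robot, and variables do not carry over. Pictures are saved under pics/ and viewed, about 8 in all and at most 12, crops included, and the job is handed in when it is done.

Besides the shell and the picture viewer there is one more tool, called after "Emit:" as name(argument=value, ...) on one line, values as JSON. move_arm: Moves the arm, as the interface text tells. Shift numbers are shares of 0.03 m and turn numbers shares of 4 degrees, none past 1 either way. Its arguments: {"type":"object","properties":{"deltas":{"type":"array"},"grip_force":{"type":"number"}},"required":["deltas"]}

```bash
mkdir -p pics; ls; python3 - <<'E'
from bench import ctrl,cams
import cv2,numpy as np
s=ctrl.get_state();print(s['time'],s['position'],s['tool_rot'],s['grip_width'],s['ft_force'],ctrl.tcp_to_tips)
for n in ('top','side'):
    d=cams.get_image(n);cv2.imwrite(f'pics/{n}0.png',d['image'][...,::-1]);np.savez(f'{n}0.npz',**d)
    print(n,d['K'].round(1).tolist(),d['world_from_camera'].round(3).tolist())
E
```

```text
pics
0.0 [ 0.25515557 -0.5972512   0.24345209] [-3.07591413e+00 -6.29663877e-01  7.34161824e-04] 0.9971291541972646 [ 0.77184924 -0.12367718  0.34110484] 0.022
top [[373.6, 0.0, 252.5], [0.0, 373.6, 195.8], [0.0, 0.0, 1.0]] [[0.01, -0.983, 0.184, 0.289], [-1.0, -0.01, 0.003, -0.019], [-0.001, -0.184, -0.983, 1.403], [0.0, 0.0, 0.0, 1.0]]
side [[372.5, 0.0, 259.6], [0.0, 372.5, 193.8], [0.0, 0.0, 1.0]] [[-0.815, -0.425, 0.393, 0.123], [-0.579, 0.586, -0.567, 0.621], [0.011, -0.689, -0.724, 0.882], [0.0, 0.0, 0.0, 1.0]]
```

View pics/top0.png

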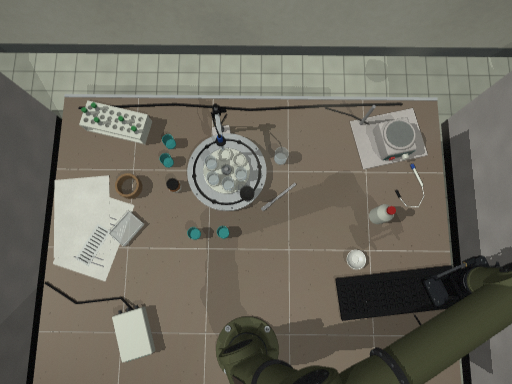

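View pics/side0.png

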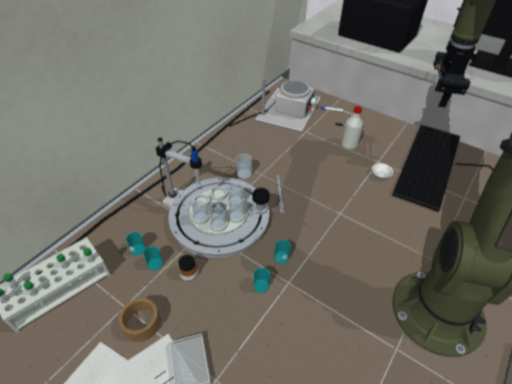

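The top view shows the changer at about (227,172), its post and electrode at (219,125) and the black cup at (247,193). In the side view the cup is at (261,196). The reagent jar's black cap at top (172,184) and side (188,262) looks similar, but it stands off the changer. Next I'll enlarge both views and measure.

```bash
cat > h.py <<'E'
import numpy as np,cv2
def ray(d,u,v):
    T=d['world_from_camera'];r=T[:3,:3]@np.linalg.solve(d['K'],[u,v,1.]);return T[:3,3],r/np.linalg.norm(r)
def plane(d,u,v,z):
    o,r=ray(d,u,v);return o+r*(z-o[2])/r[2]
def tri(rs):
    A=sum(np.eye(3)-np.outer(r,r) for o,r in rs);b=sum((np.eye(3)-np.outer(r,r))@o for o,r in rs);return np.linalg.solve(A,b)
def proj(d,p):
    T=np.linalg.inv(d['world_from_camera']);q=d['K']@(T[:3,:3]@p+T[:3,3]);return q[:2]/q[2]
E
python3 - <<'E'
from h import *
t=np.load('top0.npz');s=np.load('side0.npz')
def blob(d,box,th=45):
    x0,y0,x1,y1=box;g=d['image'].max(2)[y0:y1,x0:x1]
    n,l,st,c=cv2.connectedComponentsWithStats((g<th).astype(np.uint8))
    print([(st[i].tolist(),(c[i]+[x0,y0]).round(1).tolist()) for i in range(1,n) if st[i,4]>15])
    i=1+np.argmax(st[1:,4]);return c[i]+[x0,y0]
a=blob(t,(238,182,258,203));b=blob(s,(250,185,273,206))
P=tri([ray(t,*a),ray(s,*b)]);print('cup rim-ish',P,plane(t,*a,.1),plane(s,*b,.1))
# slot ring in top: dark pixels on grey plate
y,x=np.mgrid[:384,:512];g=t['image'].max(2);r=np.hypot(x-227,y-172)
m=(r>28)&(r<40)&(g<90);pts=np.argwhere(m)[:,::-1]
w=np.array([plane(t,u,v,.032) for u,v in pts])[:,:2]
c=np.array([.6,.05]) if 0 else w.mean(0)
from scipy.optimize import least_squares
f=least_squares(lambda q:np.hypot(*(w-q[:2]).T)-.125,c,loss='soft_l1',f_scale=.003);print('axis',f.x,np.abs(f.fun).mean(),len(w))
ca=plane(t,*a,.1)[:2]-f.x;print('cup rel',ca,np.hypot(*ca),np.degrees(np.arctan2(ca[1],ca[0])))
A=cv2.resize(t['image'][90:220,170:300],(600,600),interpolation=3);cv2.imwrite('pics/tc.png',A[...,::-1])
E
```

```text
[([0, 0, 20, 20, 165], [247.0, 193.0])]
[([3, 3, 17, 16, 213], [260.8, 195.9])]
cup rim-ish [0.54485862 0.00476801 0.08921736] [0.54222638 0.00435116 0.1       ] [0.5396898  0.01327804 0.1       ]
axis [0.63802024 0.08374092] 0.006491632305940516 657
cup rel [-0.09579386 -0.07938976] 0.12441542302899927 -140.34954549466073
```

View pics/tc.png

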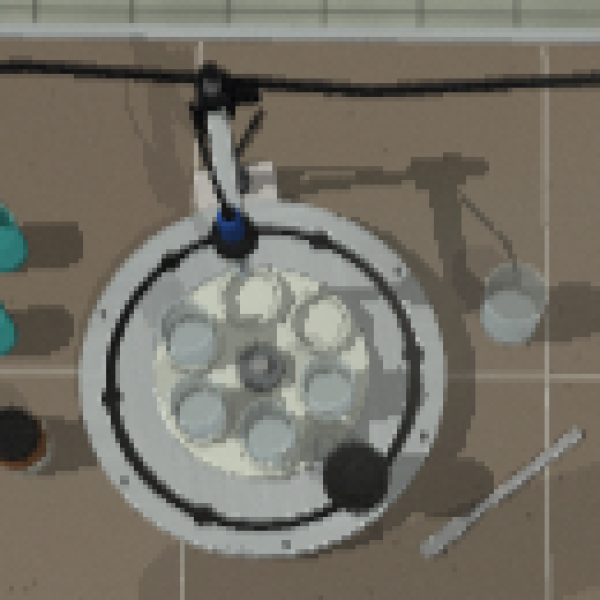

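The enlarged crop confirms it. The electrode's blue cap is at crop (230,230), up and to the left. The black finger cup is on the ring at (357,478), and the next hole clockwise is at (203,515). The changer's yaw is about +10°, so the cup goes from world angle -140° to 160° about the axis. I'll approach with the gripper shut while refining the axis.

Emit:
move_arm(deltas=[{"linear":[0.8,-0.73,0],"turn":[0,0,0],"claw":1},{"linear":[0.8,-0.73,0],"turn":[0,0,0],"claw":1},{"linear":[0.8,-0.73,0],"turn":[0,0,0],"claw":1},{"linear":[0.8,-0.73,0],"turn":[0,0,0],"claw":1},{"linear":[0.8,-0.73,0],"turn":[0,0,0],"claw":1},{"linear":[0.8,-0.73,0],"turn":[0,0,0],"claw":1},{"linear":[0.8,-0.73,0],"turn":[0,0,0],"claw":1},{"linear":[0.8,-0.73,0],"turn":[0,0,0],"claw":1},{"linear":[0.8,-0.73,0],"turn":[0,0,0],"claw":1},{"linear":[0.8,-0.73,0],"turn":[0,0,0],"claw":1},{"linear":[0.8,-0.73,0],"turn":[0,0,0],"claw":1},{"linear":[0.8,-0.73,0],"turn":[0,0,0],"claw":1},{"linear":[0.8,-0.73,0],"turn":[0,0,0],"claw":1},{"linear":[0.8,-0.73,0],"turn":[0,0,0],"claw":1},{"linear":[0.8,-0.73,0],"turn":[0,0,0],"claw":1},{"linear":[0.8,-0.73,0],"turn":[0,0,0],"claw":1},{"linear":[0.8,-0.73,0],"turn":[0,0,0],"claw":1},{"linear":[0.8,-0.73,0],"turn":[0,0,0],"claw":1},{"linear":[0.8,-0.73,0],"turn":[0,0,0],"claw":1},{"linear":[0,0,0],"turn":[0,0,0],"claw":1}], grip_force=20)

```text
time: 1.77
position: [0.5127, -0.028, 0.2446]
tool_rot: [-3.071, -0.645, -0.003]
ft_force: [0.1, 0.3, 0.9]
grip_width: 0.001
```

Emit:
move_arm(deltas=[{"linear":[0,0,0],"turn":[0,0,1],"claw":1},{"linear":[0,0,0],"turn":[0,0,1],"claw":1},{"linear":[0,0,0],"turn":[0,0,1],"claw":1},{"linear":[0,0,0],"turn":[0,0,1],"claw":1},{"linear":[0,0,0],"turn":[0,0,1],"claw":1},{"linear":[0,0,0],"turn":[0,0,0.8],"claw":1},{"linear":[0,0,0],"turn":[0,0,0],"claw":1},{"linear":[0,0,0],"turn":[0,0,0],"claw":1}])

```text
time: 2.43
position: [0.5109, -0.0361, 0.2442]
tool_rot: [3.142, 0.001, -0.001]
ft_force: [-0.1, -0.5, -0.5]
grip_width: 0.009
```

```bash
cat >> h.py <<'E'
def wrist():
    from bench import ctrl,cams
    from scipy.spatial.transform import Rotation as Ro
    s=ctrl.get_state();d=cams.get_image('wrist');T=np.eye(4);T[:3,:3]=Ro.from_rotvec(s['tool_rot']).as_matrix();T[:3,3]=s['position']
    d['world_from_camera']=T@d.pop('tool_from_camera');return s,d
E
python3 - <<'E'
from h import *
from scipy.spatial.transform import Rotation as Ro
from scipy.optimize import least_squares
t=np.load('top0.npz')
y,x=np.mgrid[:384,:512];g=t['image'].max(2)
c=np.array([.638,.0837])
ii=np.argwhere((np.hypot(x-227,y-172)<50)&(g<80))[:,::-1]
w=np.array([plane(t,u,v,.032)[:2] for u,v in ii])
for tol in (.02,.012,.009):
    k=abs(np.hypot(*(w-c).T)-.125)<tol
    f=least_squares(lambda q:np.hypot(*(w[k]-q[:2]).T)-q[2],[*c,.125],loss='soft_l1',f_scale=.003);c=f.x[:2];print(f.x,k.sum())
s,d=wrist();np.savez('w1.npz',**d);cv2.imwrite('pics/w1.png',d['image'][...,::-1])
print(s['time'],s['position'],Ro.from_rotvec(s['tool_rot']).as_matrix().round(3).tolist(),s['grip_width'],s['ft_force'],d['world_from_camera'].round(3).tolist(),d['K'].round(1).tolist())
E
```

```text
[0.6391769  0.08475688 0.12417093] 543
[0.63916499 0.08455527 0.12445456] 485
[0.63921992 0.08449112 0.12459487] 455
2.4333 [ 0.51090966 -0.03605161  0.24423444] [[1.0, 0.0, -0.001], [0.0, -1.0, -0.0], [-0.001, 0.0, -1.0]] 0.0088744315690065 [-0.06467524 -0.4572977  -0.48138422] [[0.001, -0.968, -0.252, 0.579], [-1.0, -0.001, 0.001, -0.036], [-0.001, 0.252, -0.968, 0.384], [0.0, 0.0, 0.0, 1.0]] [[286.5, 0.0, 250.3], [0.0, 286.5, 189.1], [0.0, 0.0, 1.0]]
```

View pics/w1.png

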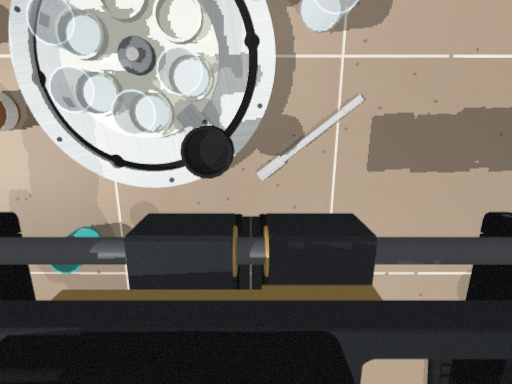

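The wrist view shows the cup as a black ring at about (208,151), the hub at (136,55), the next hole at (118,160) and the spatula clear at right. Next I'll measure the cup and the axis from here as a second view.

```bash
python3 - <<'E'
from h import *
from scipy.optimize import least_squares
d=np.load('w1.npz');t=np.load('top0.npz');s=np.load('side0.npz')
g=d['image'].max(2)
m=((g<60).astype(np.uint8));m[190:]=0
o=cv2.morphologyEx(m,cv2.MORPH_OPEN,cv2.getStructuringElement(2,(19,19)))
cs=max(cv2.findContours(o,0,1)[0],key=cv2.contourArea)
e=cv2.fitEllipse(cs);print('ell',e)
wc=np.array([plane(d,*p[0],.105)[:2] for p in cs]);q=cv2.minEnclosingCircle(wc.astype(np.float32));print('rim circle',q)
a=np.array(e[0]);print('tri', tri([ray(d,*a),ray(t,247,193)]),tri([ray(d,*a),ray(t,247,193),ray(s,260.8,195.9)]))
for z in (.089,.1,.105):print(z,plane(d,*a,z),plane(t,247,193,z))
ii=np.argwhere((m>0)&(o==0))[:,::-1];w=np.array([plane(d,u,v,.032)[:2] for u,v in ii]);c=np.array([.639,.0845])
for tol in (.025,.012,.008):
    k=abs(np.hypot(*(w-c).T)-.125)<tol
    f=least_squares(lambda q:np.hypot(*(w[k]-q[:2]).T)-q[2],[*c,.125],loss='soft_l1',f_scale=.003);c=f.x[:2];print('axis',f.x,k.sum())
# holes: wide spots of slot
h=cv2.morphologyEx(m,cv2.MORPH_OPEN,cv2.getStructuringElement(2,(9,9)))
n,l,st,ce=cv2.connectedComponentsWithStats(h)
for i in range(1,n):
    p=plane(d,*ce[i],.032)[:2]-c;print(ce[i].round(1),st[i,4],np.hypot(*p).round(4),np.degrees(np.arctan2(p[1],p[0])).round(1))
E
```

```text
ell ((206.92926025390625, 151.23883056640625), (50.70882034301758, 51.40505599975586), 79.14990997314453)
rim circle ((0.5451791286468506, 0.006733869668096304), 0.026065904647111893)
tri [0.54340925 0.00603523 0.09738207] [0.54367832 0.00667173 0.09242075]
0.089 [0.54297819 0.00881705 0.089     ] [0.54438562 0.00470313 0.089     ]
0.1 [0.54433939 0.00714161 0.1       ] [0.54224679 0.0045022  0.1       ]
0.105 [0.54495812 0.00638004 0.105     ] [0.54127459 0.00441087 0.105     ]
axis [0.63938294 0.08462964 0.12322683] 1886
axis [0.63943903 0.08465385 0.12323649] 1877
axis [0.63946369 0.0846379  0.12326489] 1867
[251.5  41.1] 177 0.1232 -80.8
[207.  151.2] 2156 0.1234 -147.0
```

Cup at about (0.543, 0.0055), axis at (0.6394, 0.0846), start angle -140.7°, and the -80.8° hole agrees with that. Next I'll go above the cup.

Emit:
move_arm(deltas=[{"linear":[0.53,-0.69,0],"turn":[0,0,0],"claw":1},{"linear":[0.53,-0.69,0],"turn":[0,0,0],"claw":1},{"linear":[0,0,0.9],"turn":[0,0,0],"claw":1},{"linear":[0,0,0.9],"turn":[0,0,0],"claw":1},{"linear":[0,0,0.9],"turn":[0,0,0],"claw":1},{"linear":[0,0,0],"turn":[0,0,0],"claw":1},{"linear":[0,0,0],"turn":[0,0,0],"claw":1}])

```text
time: 3.07
position: [0.542, 0.0053, 0.1626]
tool_rot: [-3.141, 0.0, 0.005]
ft_force: [0.9, 0.6, 1.5]
grip_width: 0.004
```

```bash
python3 - <<'E'
from h import *
s,d=wrist();cv2.imwrite('pics/w2.png',d['image'][...,::-1])
tip=np.array(s['position'])-[0,0,.022];print(tip,proj(d,tip),proj(d,tip*[1,1,0]+[0,0,.105]),proj(d,np.array([.5427,.0054,.105])),proj(d,np.array([.5427,.0054,.089])))
E
```

```text
[0.54202251 0.00531079 0.14058219] [250.40859419 231.30718318] [250.4715558  211.89146785] [250.34910301 211.00797745] [250.37959472 204.28031521]
```

View pics/w2.png

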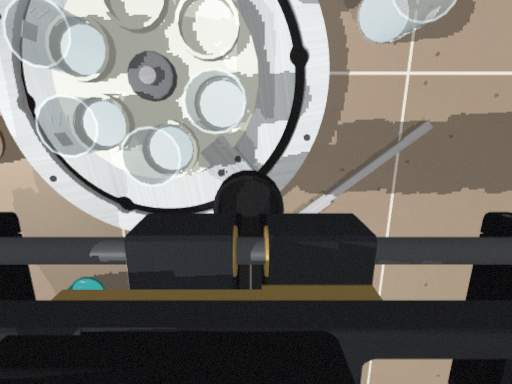

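The wrist view shows the cup at x 214–284, centred under the fingers at (249,~208). I'll nudge +1.5 mm in x and lower into the cup.

Emit:
move_arm(deltas=[{"linear":[0.05,0,0.4],"turn":[0,0,0],"claw":1},{"linear":[0,0,0.4],"turn":[0,0,0],"claw":1},{"linear":[0,0,0.4],"turn":[0,0,0],"claw":1},{"linear":[0,0,0.2],"turn":[0,0,0],"claw":1},{"linear":[0,0,0.1],"turn":[0,0,0],"claw":1},{"linear":[0,0,0],"turn":[0,0,0],"claw":1}])

```text
time: 3.62
position: [0.5439, 0.0054, 0.1175]
tool_rot: [-3.141, 0.002, 0.003]
ft_force: [-0.7, 0.3, -0.0]
grip_width: 0.004
```

Emit:
move_arm(deltas=[{"linear":[0,0,0.1],"turn":[0,0,0],"claw":1},{"linear":[0,0,0.1],"turn":[0,0,0],"claw":1},{"linear":[0,0,0],"turn":[0,0,0],"claw":1}])

```text
time: 3.87
position: [0.5445, 0.0054, 0.1123]
tool_rot: [3.141, -0.002, -0.0]
ft_force: [-0.3, -0.2, 0.9]
grip_width: 0.002
```

Emit:
move_arm(deltas=[{"linear":[0,0,0.1],"turn":[0,0,0],"claw":1},{"linear":[0,0,0.1],"turn":[0,0,0],"claw":1},{"linear":[0,0,0.1],"turn":[0,0,0],"claw":1},{"linear":[0,0,0.1],"turn":[0,0,0],"claw":1},{"linear":[0,0,0],"turn":[0,0,0],"claw":1},{"linear":[0,0,0],"turn":[0,0,0],"claw":1}])

```text
time: 4.37
position: [0.545, 0.0054, 0.1011]
tool_rot: [3.141, -0.002, 0.001]
ft_force: [-1.6, -0.2, 5.9]
grip_width: 0.011
```

Emit:
move_arm(deltas=[{"linear":[-0.03,0,0.05],"turn":[0,0,0],"claw":1},{"linear":[0,0,0.04],"turn":[0,0,0],"claw":1},{"linear":[0,0,0],"turn":[0,0,0],"claw":1},{"linear":[0,0,0],"turn":[0,0,0],"claw":1}])

```text
time: 4.7
position: [0.545, 0.0052, 0.0994]
tool_rot: [3.141, -0.002, 0.005]
ft_force: [-1.3, -0.3, 9.2]
grip_width: 0.009
```

The plunger is fully in (9 N against the stop). Next is the arc: the first 15°, then a check.

Emit:
move_arm(deltas=[{"linear":[-0.15,-0.17,0],"turn":[0,0,0],"claw":1},{"linear":[-0.14,-0.18,0],"turn":[0,0,0],"claw":1},{"linear":[-0.12,-0.185,0],"turn":[0,0,0],"claw":1},{"linear":[-0.11,-0.19,0],"turn":[0,0,0],"claw":1},{"linear":[-0.1,-0.195,0],"turn":[0,0,0],"claw":1},{"linear":[0,0,0],"turn":[0,0,0],"claw":1}])

```text
time: 5.2
position: [0.5264, 0.0344, 0.0994]
tool_rot: [-3.141, -0.0, -0.006]
ft_force: [-0.9, 0.7, 8.6]
grip_width: 0.005
```

```bash
cat > st.py <<'E'
from h import *
from bench import ctrl
s=ctrl.get_state();p=np.array(s['position'])[:2]-[.6394,.0846]
print(s['time'],s['position'].round(4),s['ft_force'].round(1),'r',np.hypot(*p),'th',np.degrees(np.arctan2(p[1],p[0]))%360)
E
python3 st.py; python3 - <<'E'
from h import *
from bench import cams
d=cams.get_image('top');cv2.imwrite('pics/t3.png',cv2.resize(d['image'][90:220,170:300],(600,600),interpolation=3)[...,::-1])
E
```

```text
5.2 [0.5264 0.0344 0.0994] [-0.9  0.7  8.6] r 0.12364156039456063 th 203.97612162982912
```

View pics/t3.png

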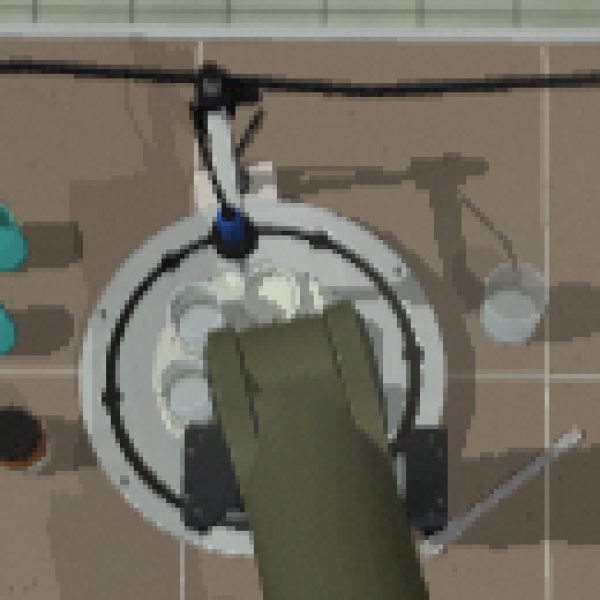

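The turntable has turned about 11–12°: beaker 1 went from (190,335) to (198,322), and the gripper is well clear of the electrode. I'll continue to a finger angle of about 165°.

Emit:
move_arm(deltas=[{"linear":[-0.085,-0.2,0],"turn":[0,0,0],"claw":1},{"linear":[-0.075,-0.205,0],"turn":[0,0,0],"claw":1},{"linear":[-0.065,-0.21,0],"turn":[0,0,0],"claw":1},{"linear":[-0.05,-0.21,0],"turn":[0,0,0],"claw":1},{"linear":[-0.04,-0.215,0],"turn":[0,0,0],"claw":1},{"linear":[-0.03,-0.215,0],"turn":[0,0,0],"claw":1},{"linear":[-0.02,-0.215,0],"turn":[0,0,0],"claw":1},{"linear":[-0.005,-0.22,0],"turn":[0,0,0],"claw":1},{"linear":[0.005,-0.22,0],"turn":[0,0,0],"claw":1},{"linear":[0.015,-0.215,0],"turn":[0,0,0],"claw":1},{"linear":[0.03,-0.215,0],"turn":[0,0,0],"claw":1},{"linear":[0.04,-0.215,0],"turn":[0,0,0],"claw":1},{"linear":[0.05,-0.21,0],"turn":[0,0,0],"claw":1},{"linear":[0,0,0],"turn":[0,0,0],"claw":1}])

```text
time: 6.42
position: [0.5202, 0.1177, 0.0995]
tool_rot: [-3.14, -0.0, -0.007]
ft_force: [0.4, 1.2, 6.4]
grip_width: 0.002
```

```bash
python3 st.py; python3 - <<'E'
from h import *
s,d=wrist();np.savez('w4.npz',**d);cv2.imwrite('pics/w4.png',d['image'][...,::-1])
c=np.array([.6394,.0846]);th=np.radians(159.3)
print('target cup rim px',proj(d,np.array([*(c+.125*np.array([np.cos(th),np.sin(th)])),.093])),'hub',proj(d,np.array([*c,.044])))
E
```

```text
6.4167 [0.5202 0.1177 0.0995] [0.4 1.2 6.4] r 0.12374364474396897 th 164.4771196700543
target cup rim px [230.35449479 238.60489752] hub [304.36580801  30.32974038]
```

View pics/w4.png

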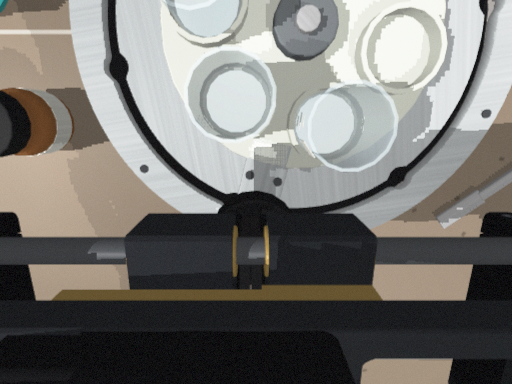

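The wrist view shows the cup around the fingertips, centred near x≈253, with the arm's two screws at (250,175) and (277,181). In the earlier wrist view those were at (238,158) and (221,172). I'll use them to measure the turntable's rotation.

```bash
python3 - <<'E'
from h import *
a=dict(np.load('w1.npz'));b=np.load('w4.npz')
T=a['world_from_camera'].copy();T[:3,3]+=np.array([.54202,.00531,.16258])-[.51091,-.03605,.24423];a['world_from_camera']=T
a['image']=cv2.imread('pics/w2.png')[...,::-1]
c=np.array([.6394,.0846])
def ref(d,u,v):
    p=255-d['image'][v-5:v+6,u-5:u+6].max(2).astype(float);p=np.clip(p-np.percentile(p,75),0,None);y,x=np.mgrid[:11,:11]
    return u-5+(p*x).sum()/p.sum(),v-5+(p*y).sum()/p.sum()
for z in (.04,.046,.052,.06):
    o=[]
    for d,u,v in ((a,238,158),(b,277,181),(a,221,172),(b,250,175)):
        p=plane(d,*ref(d,u,v),z)[:2]-c;o+=[round(np.hypot(*p),4),round(np.degrees(np.arctan2(p[1],p[0]))%360,2)]
    print(z,o,'rot',o[1]-o[3],o[5]-o[7])
E
```

```text
0.04 [np.float64(0.0953), np.float64(224.67), np.float64(0.0972), np.float64(171.53), np.float64(0.0958), np.float64(212.6), np.float64(0.0972), np.float64(160.44)] rot 53.139999999999986 52.16
0.046 [np.float64(0.0949), np.float64(225.17), np.float64(0.096), np.float64(171.08), np.float64(0.0952), np.float64(213.3), np.float64(0.0961), np.float64(160.19)] rot 54.089999999999975 53.110000000000014
0.052 [np.float64(0.0944), np.float64(225.68), np.float64(0.0947), np.float64(170.62), np.float64(0.0946), np.float64(214.02), np.float64(0.095), np.float64(159.94)] rot 55.06 54.08000000000001
0.06 [np.float64(0.0939), np.float64(226.36), np.float64(0.0931), np.float64(169.99), np.float64(0.0937), np.float64(214.99), np.float64(0.0935), np.float64(159.59)] rot 56.370000000000005 55.400000000000006
```

Rotation is about 55° and the cup is at about 165°, with 5.5° left. I'll do two more small rows and check before letting go.

Emit:
move_arm(deltas=[{"linear":[0.055,-0.18,0],"turn":[0,0,0],"claw":1},{"linear":[0.065,-0.18,0],"turn":[0,0,0],"claw":1},{"linear":[0,0,0],"turn":[0,0,0],"claw":1},{"linear":[0,0,0],"turn":[0,0,0],"claw":1}])

```text
time: 6.8
position: [0.5236, 0.1281, 0.0994]
tool_rot: [-3.14, 0.001, -0.006]
ft_force: [-0.7, 1.1, 7.7]
grip_width: 0.007
```

```bash
python3 st.py; python3 - <<'E'
from h import *
s,d=wrist();np.savez('w5.npz',**d)
c=np.array([.6394,.0846])
g=255-d['image'].max(2).astype(np.float32)
# find screws near predicted places (angles 165.2-+5.4 rotated by 5)
for ang in (165.6,154.8):
    a=np.radians(ang);u,v=proj(d,np.array([*(c+.0946*np.array([np.cos(a),np.sin(a)])),.053])).round().astype(int)
    w=d['image'].max(2)[v-14:v+15,u-14:u+15].astype(np.uint8)
    bh=cv2.morphologyEx(w,cv2.MORPH_BLACKHAT,np.ones((13,13)))
    n,l,st,ce=cv2.connectedComponentsWithStats((bh>70).astype(np.uint8))
    for i in range(1,n):
        q=ce[i]+[u-14,v-14];p=plane(d,*q,.053)[:2]-c
        if st[i,4]>8:print((u,v),q.round(1),st[i,4],np.hypot(*p).round(4),np.degrees(np.arctan2(p[1],p[0])))
E
```

```text
6.8 [0.5236 0.1281 0.0994] [-0.7  1.1  7.7] r 0.12368518399450901 th 159.41136771098502
(np.int64(280), np.int64(184)) [280.4 184.2] 54 0.095 165.64345535378635
(np.int64(280), np.int64(184)) [270.1 196.6] 40 0.1051 163.27061826402078
(np.int64(255), np.int64(175)) [252.8 175.1] 52 0.0956 153.910740911187
```

The screws average 159.8°, so the cup is within 0.5° of the hole at 159.3°. I'll let the plunger up slowly, straight up.

Emit:
move_arm(deltas=[{"linear":[0,0,-0.1],"turn":[0,0,0],"claw":1},{"linear":[0,0,-0.1],"turn":[0,0,0],"claw":1},{"linear":[0,0,-0.1],"turn":[0,0,0],"claw":1},{"linear":[0,0,-0.1],"turn":[0,0,0],"claw":1},{"linear":[0,0,-0.05],"turn":[0,0,0],"claw":1},{"linear":[0,0,0],"turn":[0,0,0],"claw":1}])

```text
time: 7.35
position: [0.5219, 0.1267, 0.1114]
tool_rot: [3.141, -0.002, 0.0]
ft_force: [-0.5, -0.3, -0.0]
grip_width: 0.003
```

Emit:
move_arm(deltas=[{"linear":[0,0,-0.1],"turn":[0,0,0],"claw":1},{"linear":[0,0,-0.1],"turn":[0,0,0],"claw":1},{"linear":[0,0,-0.2],"turn":[0,0,0],"claw":1},{"linear":[0,0,-0.5],"turn":[0,0,0],"claw":1},{"linear":[0,0,-1],"turn":[0,0,0],"claw":1},{"linear":[0,0,-1],"turn":[0,0,0],"claw":1},{"linear":[0,0,-1],"turn":[0,0,0],"claw":1},{"linear":[-0.8,0,-0.5],"turn":[0,0,0],"claw":1},{"linear":[0,0,0],"turn":[0,0,0],"claw":1},{"linear":[0,0,0],"turn":[0,0,0],"claw":1}])

```text
time: 8.18
position: [0.498, 0.1272, 0.2448]
tool_rot: [3.141, -0.001, 0.005]
ft_force: [0.6, -0.0, -1.2]
grip_width: 0.002
```

```bash
python3 st.py; python3 - <<'E'
from h import *
from bench import cams
s,d=wrist();np.savez('w6.npz',**d);cv2.imwrite('pics/w6.png',d['image'][...,::-1])
S=cams.get_image('side');np.savez('s6.npz',**S)
cv2.imwrite('pics/s6.png',cv2.resize(S['image'][130:265,140:300],(800,600)[:2] if 0 else (711,600),interpolation=3)[...,::-1])
m=((d['image'].max(2)<60).astype(np.uint8));m[200:]=0
o=cv2.morphologyEx(m,cv2.MORPH_OPEN,cv2.getStructuringElement(2,(19,19)))
cs=max(cv2.findContours(o,0,1)[0],key=cv2.contourArea)
c=np.array([.6394,.0846])
for z in (.093,.105):
    w=np.array([plane(d,*p[0],z)[:2] for p in cs]);q,r=cv2.minEnclosingCircle(w.astype(np.float32));p=q-c;print(z,q,r,np.hypot(*p),np.degrees(np.arctan2(p[1],p[0])))
E
```

```text
8.1833 [0.498  0.1272 0.2448] [ 0.6 -0.  -1.2] r 0.14763942535831137 th 163.2470430733198
0.093 (0.5220680832862854, 0.12514472007751465) 0.025663774460554123 0.12413965122344299 160.93711458079974
0.105 (0.5238763689994812, 0.1252276450395584) 0.024612849578261375 0.1224594416980756 160.624116502239
```

View pics/w6.png

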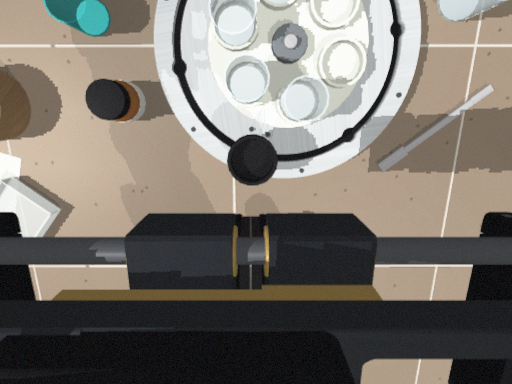

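View pics/s6.png

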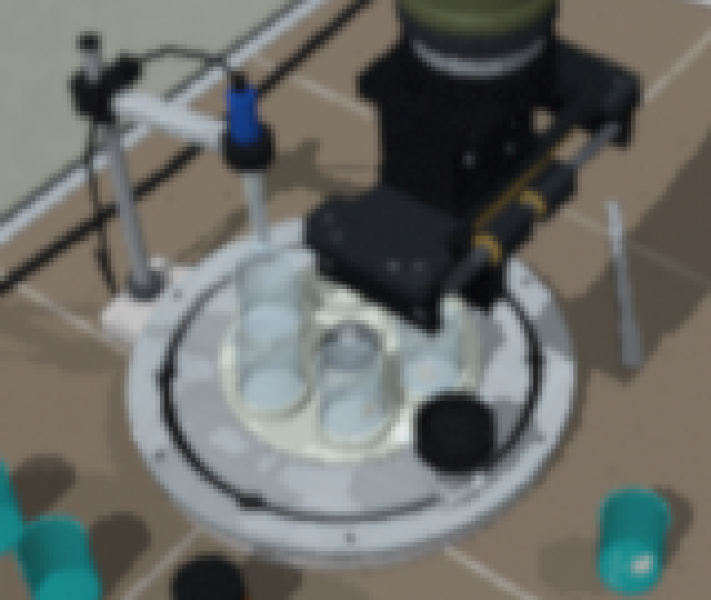

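The views show the cup free at wrist (253,159) and side crop (455,432), and beaker 1 under the electrode. The cup's angle looks about 1° short and its apparent size is slightly small, so I need to check its height by triangulation.

```bash
python3 - <<'E'
from h import *
c=np.array([.6394,.0846])
def blob(im,box,k=13):
    x0,y0,x1,y1=box;m=(im.max(2)<60).astype(np.uint8);z=np.zeros_like(m);z[y0:y1,x0:x1]=m[y0:y1,x0:x1]
    o=cv2.morphologyEx(z,2,cv2.getStructuringElement(2,(k,k)));n,l,st,ce=cv2.connectedComponentsWithStats(o);i=1+np.argmax(st[1:,4]);print(st[i],ce[i].round(2));return ce[i]
w1,w6=np.load('w1.npz'),np.load('w6.npz');s0,s6=np.load('side0.npz'),np.load('s6.npz')
for w,s,bw,bs in ((w1,s0,(170,110,245,190),(248,183,275,208)),(w6,s6,(215,120,290,200),(228,212,256,242))):
    a=blob(w['image'],bw,19);b=blob(s['image'],bs,7)
    P=tri([ray(w,*a),ray(s,*b)]);p=P[:2]-c;print(P,np.degrees(np.arctan2(p[1],p[0]))%360)
for P in (.098,.089):
    th=np.radians(159.5);print(P,proj(s6,np.array([*(c+.125*np.array([np.cos(th),np.sin(th)])),P])),proj(s0,np.array([.5427,.0054,P])))
# screws now vs hole positions
for u,v in ((251,128),(268,134)):
    q=blob(np.where(1,w6['image'],0),(u-7,v-6,u+8,v+7),3) ;p=plane(w6,*q,.053)[:2]-c;print(np.hypot(*p),np.degrees(np.arctan2(p[1],p[0]))%360)
E
```

```text
[ 181  126   52   52 2119] [206.95 151.22]
[253 188  17  17 233] [260.97 195.94]
[0.54319303 0.00794186 0.09315885] 218.54799037199882
[ 228  135   50   50 1916] [252.03 159.56]
[234 219  17  18 252] [242.11 227.21]
[0.52162669 0.12576578 0.08377276] 160.7337429638251
0.098 [241.39259697 224.37001509] [261.49880794 194.34903828]
0.089 [241.4736151  226.46108718] [261.45355203 196.47064288]Traceback (most recent call last):
  File "<stdin>", line 14, in <module>
  File "<stdin>", line 5, in blob
    return _wrapfunc(a, 'argmax', axis=axis, out=out, **kwds)
    return bound(*args, **kwds)
ValueError: attempt to get argmax of an empty sequence
```

This check caught a problem. The cup stands 9.4 mm lower than at the start and has rotated only about 58°, so the plunger stopped just short of the hole and is still down. I'll re-enter the cup, press, and push on about 2°.

Emit:
move_arm(deltas=[{"linear":[0.8,0,0],"turn":[0,0,0],"claw":1},{"linear":[0,0,0],"turn":[0,0,0],"claw":1},{"linear":[0,0,1],"turn":[0,0,0],"claw":1},{"linear":[0,0,1],"turn":[0,0,0],"claw":1},{"linear":[0,0,1],"turn":[0,0,0],"claw":1},{"linear":[0,0,0.6],"turn":[0,0,0],"claw":1},{"linear":[0,0,0.4],"turn":[0,0,0],"claw":1},{"linear":[0,0,0.3],"turn":[0,0,0],"claw":1},{"linear":[0,0,0],"turn":[0,0,0],"claw":1}])

```text
time: 9.03
position: [0.5208, 0.1266, 0.1123]
tool_rot: [-3.142, 0.002, 0.006]
ft_force: [-0.5, 0.2, 0.5]
grip_width: 0.005
```

Emit:
move_arm(deltas=[{"linear":[0,0,0.15],"turn":[0,0,0],"claw":1},{"linear":[0,0,0.15],"turn":[0,0,0],"claw":1},{"linear":[0,0,0.15],"turn":[0,0,0],"claw":1},{"linear":[0,0,0.1],"turn":[0,0,0],"claw":1},{"linear":[0,0,0],"turn":[0,0,0],"claw":1}])

```text
time: 9.45
position: [0.5231, 0.1274, 0.0996]
tool_rot: [-3.141, 0.002, -0.004]
ft_force: [-1.7, -0.3, 7.1]
grip_width: 0.006
```

Emit:
move_arm(deltas=[{"linear":[0.02,-0.07,0.02],"turn":[0,0,0],"claw":1},{"linear":[0.03,-0.07,0],"turn":[0,0,0],"claw":1},{"linear":[0,0,0],"turn":[0,0,0],"claw":1},{"linear":[0,0,0],"turn":[0,0,0],"claw":1}])

```text
time: 9.78
position: [0.5249, 0.1319, 0.0994]
tool_rot: [-3.141, 0.001, -0.006]
ft_force: [-2.3, 0.6, 9.3]
grip_width: 0.002
```

```bash
cat > scr.py <<'E'
from h import *
s,d=wrist();c=np.array([.6394,.0846])
def go(d):
  for ang in (165,153.3):
    a=np.radians(ang);u,v=proj(d,np.array([*(c+.0953*np.array([np.cos(a),np.sin(a)])),.053])).round().astype(int)
    w=np.ascontiguousarray(d['image'].max(2)[v-14:v+15,u-14:u+15])
    n,l,st,ce=cv2.connectedComponentsWithStats((cv2.morphologyEx(w,cv2.MORPH_BLACKHAT,np.ones((13,13)))>70).astype(np.uint8))
    for i in range(1,n):
        q=ce[i]+[u-14,v-14];p=plane(d,*q,.053)[:2]-c
        if st[i,4]>20:print(q.round(1),st[i,4],np.hypot(*p).round(4),np.degrees(np.arctan2(p[1],p[0])).round(2))
print('w5');go(np.load('w5.npz'));print('now');go(d)
E
python3 st.py;python3 scr.py
```

```text
9.7833 [0.5249 0.1319 0.0994] [-2.3  0.6  9.3] r 0.12393470752311188 th 157.55949036872576
w5
[280.4 184.2] 54 0.095 165.64
[269.5 196.4] 46 0.1051 163.02
[252.8 175.1] 52 0.0956 153.91
now
[280.4 184.4] 54 0.095 163.3
[273.3 198. ] 42 0.1054 162.39
[253.5 174.7] 51 0.0958 151.75
```

The table turned a further 2.25°, so the total is about 60–61°, within the pull-in range. Releasing straight up.

Emit:
move_arm(deltas=[{"linear":[0,0,-0.1],"turn":[0,0,0],"claw":1},{"linear":[0,0,-0.1],"turn":[0,0,0],"claw":1},{"linear":[0,0,-0.1],"turn":[0,0,0],"claw":1},{"linear":[0,0,-0.1],"turn":[0,0,0],"claw":1},{"linear":[0,0,0],"turn":[0,0,0],"claw":1}])

```text
time: 10.25
position: [0.5247, 0.1315, 0.1108]
tool_rot: [-3.141, 0.002, -0.005]
ft_force: [1.4, 0.1, 3.6]
grip_width: 0.01
```

Emit:
move_arm(deltas=[{"linear":[0,0,-0.2],"turn":[0,0,0],"claw":1},{"linear":[0,0,-0.3],"turn":[0,0,0],"claw":1},{"linear":[0,0,-0.6],"turn":[0,0,0],"claw":1},{"linear":[0,0,-1],"turn":[0,0,0],"claw":1},{"linear":[0,0,-1],"turn":[0,0,0],"claw":1},{"linear":[0,0,-1],"turn":[0,0,0],"claw":1},{"linear":[-0.8,0,-0.4],"turn":[0,0,0],"claw":1},{"linear":[0,0,0],"turn":[0,0,0],"claw":1},{"linear":[0,0,0],"turn":[0,0,0],"claw":1}])

```text
time: 11.0
position: [0.499, 0.131, 0.2451]
tool_rot: [3.14, -0.001, 0.002]
ft_force: [-0.4, -0.3, -0.3]
grip_width: 0.005
```

```bash
cat > chk.py <<'E'
from h import *
from bench import cams
c=np.array([.6394,.0846])
def blob(im,box,k=13):
    x0,y0,x1,y1=box;m=(im.max(2)<60).astype(np.uint8);z=np.zeros_like(m);z[y0:y1,x0:x1]=m[y0:y1,x0:x1]
    o=cv2.morphologyEx(z,2,cv2.getStructuringElement(2,(k,k)));n,l,st,ce=cv2.connectedComponentsWithStats(o);i=1+np.argmax(st[1:,4]);print(st[i],ce[i].round(2));return ce[i]
s,w=wrist();S=cams.get_image('side')
cv2.imwrite('pics/w7.png',w['image'][...,::-1])
cv2.imwrite('pics/s7.png',cv2.resize(S['image'][130:265,140:300],(711,600),interpolation=3)[...,::-1])
a=blob(w['image'],(205,110,300,205),19);b=blob(S['image'],(228,210,256,242),7)
P=tri([ray(w,*a),ray(S,*b)]);p=P[:2]-c;print(P,np.degrees(np.arctan2(p[1],p[0]))%360)
E
python3 st.py;python3 chk.py
```

```text
11.0 [0.499  0.131  0.2451] [-0.4 -0.3 -0.3] r 0.14789721610345596 th 161.7124952625528
[ 227  135   51   51 2017] [251.58 159.96]
[232 218  18  17 255] [240.64 225.91]
[0.52315916 0.13005034 0.09265189] 158.64442751629804
```

View pics/w7.png

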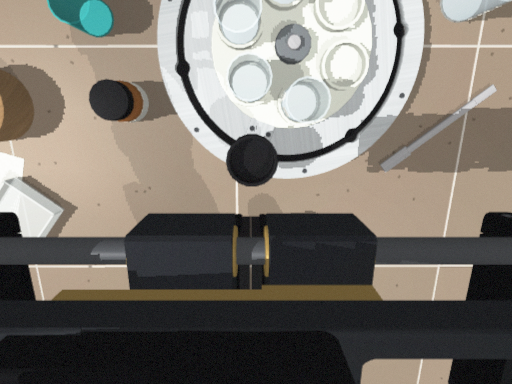

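The cup is at z = 0.0927 (start 0.0932, 0.0838 when short of the hole), so it has sprung fully up, with 59.9° turned. One last look at the side view.

View pics/s7.png

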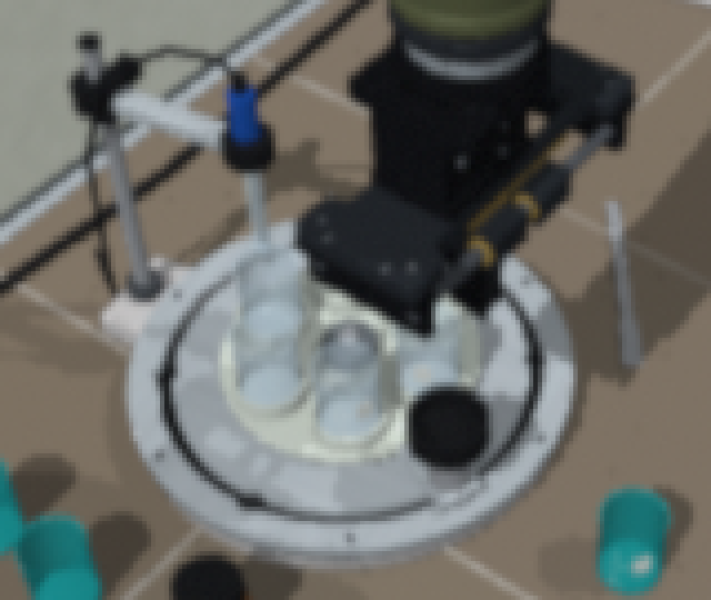

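The beakers are standing, one of them under the electrode at crop (270,260), and the cup is up at (448,427). Handing in.

```bash
python3 -c "
from bench import ctrl;print(ctrl.close_job())"
```

```text
the job is handed in; nothing more can be done
None
```

The turntable is on the next hole with the plunger back up, and beaker 1 stands under the electrode. I handed the job in at about 11 s of robot time.

**What I did:** I pressed the plunger in with the closed fingertips, at about 9 N. Keeping it in, I pushed the cup clockwise and then lifted straight off.

**First release:** It stopped about 2° short of the hole. My check showed the cup 9.4 mm below its starting height and turned only about 58°. I re-entered the cup, pressed again, pushed on 2.25° and released.

**Last checks:**
- **Plunger:** Triangulated from two views, the cup stands within 0.5 mm of its starting height.
- **Turntable:** It has turned 59.9°.
- **Beakers:** Those in view still stand in their collars.
- **Electrode and bench:** The gripper stayed clear of the electrode, and the things visible beside the changer look unmoved. I did not measure their positions or recheck those out of view.

**Disagreement:** Before the first release, the angle I read from the screws on the cup's arm (159.8°) was about 1° too optimistic, which is why it fell short. The two-view measurement settled it.

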